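# Turn the slide carousel to the reader and open its shutter

## Task

Push the arms of the slide carousel round with a fingertip until the blue-ended arm points straight at the white line on the grey slide reader. Then push the orange shutter lever all the way over from the red dot to its stop by the green dot, with the blue arm still on the line. Do not lift the wheel off its spindle, and leave the bottles, boxes and tools around it standing where they are.

Things in the scene. Friction and masses are not known exactly. Their poses are not given: they have to be found in the camera images.
- carousel: fixed unit: white base plate, 12 mm thick. Origin on the bench surface, on the wheel's axis; +x points to the reader, z up. The plate spans x -150 to +215, y -125 to +125 mm. The reader is the grey box on it, x 115 to 215, y -65 to +65 mm, its top 45 mm above the bench, with a short white line on the top edge facing the wheel, at y = 0
- wheel (a joint): turn of the black three-armed wheel (rad): 0 when the blue-ended arm points at the reader's line; grows counter-clockwise seen from above; turns endlessly both ways (may read beyond pi); stays where it is left; light friction (under 2 N on an arm's side). Yellow-ended arm: 120 degrees counter-clockwise from the blue, red-ended: 240
- blue_tip (a point): middle of the outer end of the blue-ended arm at its top edge, 108 mm from the axis. All three arms are 30 mm wide, reach 108 mm from the axis and stand from 36 to 60 mm above the bench (free space of 24 mm between arm and plate), with a slide set flat in the top
- index_mark (a point): where blue_tip belongs: 108 mm from the axis towards the reader, 60 mm above the bench, just before the white line
- hub (a point): the wheel's axis, 60 mm above the bench (level with the arms' tops). The hub is 28 mm in radius, with a knob to 70 mm height. The wheel lies on its spindle by its own weight (about 0.5 kg) and lifts off if pulled up
- shutter (a joint): swing of the orange lever on the reader about an upright pivot (rad): 0 by the red dot (closed), 1.4 at the stop by the green dot (open); grows counter-clockwise seen from above; light friction (under 2 N), stays where it is left. In the carousel's frame the lever points at -0.7 rad from +x when the joint is 0 and at +0.7 rad at 1.4
- lever_pivot (a point): the lever's pivot axis at the lever's mid height, 60 mm above the bench; 155 mm from the wheel's axis, on the carousel's +x
- lever_end (a point): point on the orange lever 50 mm from its pivot, at mid height, 60 mm above the bench. The lever is a bar 10 mm thick, reaching 60 mm from the pivot, from 48 to 72 mm above the bench (reader's top below it: 45 mm; pivot pin: 8 mm radius, to 75 mm)
- oil_bottle: small amber bottle, black cap, 26 mm across, 55 mm tall, standing on a corner of the plate (its origin: centre of its underside)
- jar: small clear jar, green lid, 30 mm across, 45 mm tall, standing on another corner of the plate (origin: centre of its underside)
- slide_box: closed blue slide box with grey lid, 102 x 82 x 34 mm, on the bench (origin: centre of its underside)
- stain_bottle: amber bottle, white cap, 48 mm across, 85 mm tall, on the bench (origin: centre of its underside)
- petri_dish: clear closed dish, 94 mm across, 16 mm tall, on the bench (origin: centre of its underside)
- tweezers: steel tweezers, 120 mm long, 9 mm tall, lying on the bench (origin: centre of the underside)
- marker: white marker pen with red cap, 130 mm long, 15 mm tall, lying on the bench (origin: middle of the underside)

How it is judged:
On the way, in this order (a step that is already met when the one before it is completed fails the run):
1. the blue-ended arm points at the reader's line, at rest (horizontal distance between blue_tip and index_mark below 0.01 m and velocity of joint wheel between -0.05 and 0.05 rad/s), for 0.2 s.
2. the shutter lever is pushed over to the green stop, the blue arm still on the line (value of joint shutter above 1.25 rad and horizontal distance between blue_tip and index_mark below 0.01 m), for 0.2 s.
At the end, for the whole second after the job is handed in: The outer end of the blue arm is within 10 mm of the index mark (about 5 degrees) and at rest, the shutter lever is at 1.25 rad or more (stop at 1.4), the wheel down on its spindle (all of step 2 and velocity of joint wheel between -0.05 and 0.05 rad/s and distance of hub from where it was at the start of the episode below 0.006 m); the robot touches nothing.
It fails at once if the wheel was lifted more than 8 mm on its spindle (distance of hub from where it was at the start of the episode above 0.008 m).
It fails at once if a bottle, box, dish or tool was shifted more than 25 mm (distance of any of oil_bottle, jar, slide_box, stain_bottle, petri_dish, tweezers, marker from where it was at the start of the episode above 0.025 m).
It fails at once if a bottle or jar was tipped over (angle between any of oil_bottle, jar, stain_bottle's own z axis and vertical above 0.6 rad).
It also fails if it takes over 64 s, if anything falls off the work surface, if the arm or the gripper's body presses on something with over 40 N, if the wrist force passes 120 N, or if a joint passes its speed limit or range.

## Robot

A 6-joint arm with a two-finger parallel gripper is mounted at the origin on the work surface. World frame = base frame: x ahead of the robot, y to its left, z up, the work surface at z = 0. Lengths are in m, angles in rad, forces in N, time in s.
With the tool pointing down it reaches from about 0.35 to 0.775 m from the base axis. Payload 7.3 kg.
Tool frame: the origin (TCP) lies at the very end of the fingers, on their centre line; the grasp point (between the pads) lies 19 mm behind it (manip.pinch_z is the distance from the TCP to the grasp point, in m); z points along the fingers, y is the direction in which the jaws open and shut (so a half turn about z gives the same grasp; the last joint's range is limited). The gripper opens to 92 mm and grips with 3 to 60 N. Pads are 19 mm wide; open, the fingers measure 130 mm over their backs; the gripper's body (75 mm by 190 mm) begins 47 mm behind the grasp point.
Start: joints at [0.998, 0.342, 1.524, -0, 1.275, -0.146], TCP at [0.217, 0.478, 0.227] pointing down, gripper open.
Joint ranges: [-2.53, 2.53], [-0.77, 2.02], [0.04, 2.7], [-1, 4.14], [0.28, 2.66], [-3.11, 3.11]. Speed limits (rad/s): [2.57, 2.57, 3.14, 3.14, 3.14, 3.14].

## Interface

Orientations are given as a 3x3 rotation matrix whose columns are the frame's x, y, z axes.
In Python, from cell import manip gives the robot as it stands.
- The arm moves only by the tool send_rows, never from a script. Its argument "series" is a list that holds one entry, the list of rows, each a list of 7 numbers: the shift along the world's x, y, z in units of 30 mm (1.0 is 30 mm), then the turn, a rotation vector about the world's x, y, z in units of 6 degrees (1.0 is 6 degrees), then the opening in per cent of the stroke, from 0 (shut) to 100 (fully open). A call has 1 to 5 rows; each row is the pose to reach, as a shift and turn from the pose measured when the call began; what a row does not reach only later rows make up. A row lasts 1/10 s, in which the tool goes at most 50 mm and 8.59 degrees, less where a joint would pass 70% of its speed; a pose out of reach is approached as far as the arm can. A call with a gripper value outside its range is refused whole. The fingers move at their own pace and stop on an object; the grip force is fixed at half the most. Time passes only in rows, so rows that repeat a pose let the fingers close. It gives the time, the measured TCP pose, the force and the opening at its end, in the units of the state.
- manip.get_state(): the state, without advancing time (a new reading comes with each control period).
- manip.get_image(name): name is "scene" or "top" or "wrist"; returns the picture (480x640x3 uint8, red, green, blue); there is no depth.
- manip.camera_params(name): a dict with "intrinsics" (3x3 intrinsics, pixels), "camera_from_world" (4x4, takes a point from world to camera coordinates). Camera axes: x right, y down, z forward; pixel columns grow to the right and rows downward; lengths in m; the calibration is good to about 2 mm. A picture is of the moment at which its call begins: read the wrist's pose just before it. camera_params takes no time and is no camera call; for the wrist camera it gives the pose at the moment of the call.
- manip.sign_off(): hands the job in, once; it reports no verdict.
Trained networks look in the newest picture that a camera, given by its name, has taken for a name from the list of things; names that differ only in an ending like _2 or _b are one class to them, and where a whole thing is asked for, a point or a joint stands for the part that bears it (a point fixed in the world has none). Each returns a list of dicts, best first, with "confidence" (0 to 1); they miss things now and then, are a little off and sometimes report something else, mostly with a low value. They report only what shows in the picture. A call takes as long as a camera call.
- manip.masks_of(label, camera): "pixels" (480x640 bool, what is visible of it) and "position" ([column, row] in pixels, amid what is visible of it).
The state is a dict: "clock": time; "joints": joint angles; "joint_vel": joint speeds; "joint_efforts": joint torques, N m; "tool_pos": TCP position; "orientation": TCP orientation; "force": force on the tool from outside, world axes, zero at the start; "moment": the same for the moment, N m; "width": opening from 0.0 (shut) to 1.0 (fully open).
Only numpy, scipy, OpenCV 4.12 (cv2) and the standard library are available. Lean on these libraries where they do the work, as an engineer would, in place of code of your own. Each camera call takes 0.05 s, during which the arm holds its last target.

## Working session

There is one attempt and no reset: what is moved stays moved. The work goes in short steps, Python scripts to look and compute and a tool call to move; the robot and the scene stay as the last step left them, time stands still between calls to the robot, and variables do not carry over. Pictures are saved under pics/ and viewed, and the job is handed in when it is done.

Besides the shell and the picture viewer there is one more tool, called after "Request:" as name(argument=value, ...), one argument or row to a line, values as JSON. send_rows: Moves the arm, as the interface text tells. Its arguments: {"type":"object","properties":{"series":{"type":"array"}},"required":["series"]}

```bash
mkdir -p pics; ls; python3 - <<'E'
from cell import manip
import cv2
s=manip.get_state(); print(s['clock'],s['tool_pos'],s['width'])
for n in ['scene','top']:
    im=manip.get_image(n); cv2.imwrite(f'pics/{n}0.png',im[:,:,::-1])
    p=manip.camera_params(n); print(n,p)
E
```

```text
pics
0.0 [0.2170889  0.47755329 0.22601879] 1.000798774680035
scene {'intrinsics': array([[481.68987816,   0.        , 318.65029173],
       [  0.        , 481.68987816, 238.80065335],
       [  0.        ,   0.        ,   1.        ]]), 'camera_from_world': array([[-0.55726372,  0.83031367, -0.00602947,  0.37483587],
       [ 0.54255525,  0.35861897, -0.75962243, -0.25183716],
       [-0.62856261, -0.42658134, -0.65033638,  1.13961302],
       [ 0.        ,  0.        ,  0.        ,  1.        ]])}
top {'intrinsics': array([[452.51234758,   0.        , 324.70005626],
       [  0.        , 452.51234758, 246.13373309],
       [  0.        ,   0.        ,   1.        ]]), 'camera_from_world': array([[ 0.01613817, -0.9996162 ,  0.02251691, -0.08760694],
       [-0.98661155, -0.0195753 , -0.16190882,  0.57168188],
       [ 0.16228745, -0.01960253, -0.98654879,  0.68489147],
       [ 0.        ,  0.        ,  0.        ,  1.        ]])}
```

View pics/scene0.png

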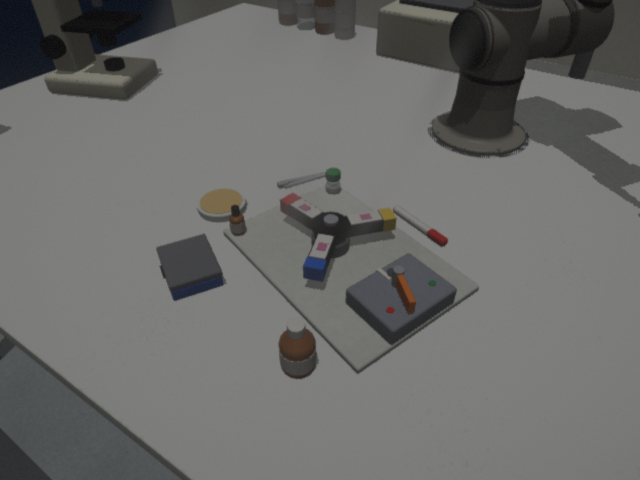

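View pics/top0.png

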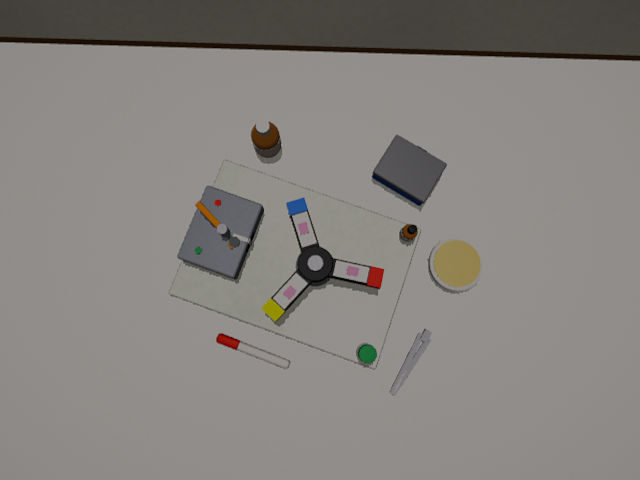

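```bash
cat > h.py <<'E'
import numpy as np, cv2
from cell import manip
from scipy.optimize import least_squares
def ray(cam,px,z):
    p=manip.camera_params(cam);K=p['intrinsics'];T=np.array(p['camera_from_world'])
    R=T[:3,:3];c=-R.T@T[:3,3];d=R.T@np.linalg.inv(K)@np.array([px[0],px[1],1.])
    return c+d*(z-c[2])/d[2]
def proj(cam,P):
    p=manip.camera_params(cam);K=p['intrinsics'];T=np.array(p['camera_from_world'])
    q=K@(T[:3,:3]@np.array(P,float).T+T[:3,3:4]);return (q[:2]/q[2]).T
E
python3 - <<'E'
from h import *
t={'top':[((224,161),(215,-125,12)),((420,220),(-150,-125,12)),((376,367),(-150,125,12)),((171,293),(215,125,12)),((315,263),(0,0,70))],
}
print('cam',[ (lambda T:-T[:3,:3].T@T[:3,3])(np.array(manip.camera_params(n)['camera_from_world'])) for n in ['top','scene']])
A=[];B=[]
for px,q in t['top']:
    w=ray('top',px,q[2]/1000);print(q,w);A.append(np.array(q[:2])/1000);B.append(w[:2])
A=np.array(A);B=np.array(B)
f=lambda v:(A@np.array([[np.cos(v[2]),-np.sin(v[2])],[np.sin(v[2]),np.cos(v[2])]]).T+v[:2]-B).ravel()
r=least_squares(f,[.4,0,1.5]);print(r.x,r.fun*1000)
for l in ['wheel','blue_tip','shutter','hub','oil_bottle','jar','slide_box','stain_bottle','petri_dish','tweezers','marker','lever_pivot']:
    m=manip.masks_of(l,'top')
    for d in m[:1]: print(l,round(d['confidence'],2),d['position'],d['pixels'].sum(), ray('top',d['position'],.04)[:2])
E
```

```text
cam [array([ 0.45429247, -0.06295687,  0.77021183]), array([1.06183614, 0.26521989, 0.55209071])]
(215, -125, 12) [0.72592136 0.09997515 0.012     ]
(-150, -125, 12) [ 0.62790197 -0.24149988  0.012     ]
(-150, 125, 12) [ 0.38091941 -0.16492934  0.012     ]
(215, 125, 12) [0.49525948 0.17546355 0.012     ]
(0, 0, 70) [ 0.54254856 -0.06218434  0.07      ]
[ 0.5467102  -0.0634374   1.26610542] [ 4.53094601  4.1846934  -6.94905848 -2.52827354  1.54857373 -4.09923612
 -3.29210257  3.69587973  4.16164131 -1.25306348]
wheel 0.81 [307.0, 270.9] 4033 [ 0.53319856 -0.04945177]
blue_tip 0.84 [307.7, 270.4] 3979 [ 0.53403297 -0.05056661]
shutter 0.74 [219.3, 222.8] 471 [0.60977508 0.09611681]
hub 0.88 [307.3, 270.4] 4127 [ 0.53402092 -0.0499191 ]
oil_bottle 0.69 [405.3, 232.8] 235 [ 0.59934901 -0.21013473]
jar 0.62 [361.6, 350.4] 351 [ 0.40876008 -0.13842472]
slide_box 0.83 [410.0, 173.0] 2986 [ 0.70233251 -0.21941784]
stain_bottle 0.9 [264.4, 140.0] 911 [0.75474937 0.02774171]
petri_dish 0.55 [452.5, 262.9] 2481 [ 0.55076404 -0.28704503]
```

```bash
python3 - <<'E'
from h import *
a=cv2.imread('pics/top0.png')[140:400,160:440]; cv2.imwrite('pics/topz.png',cv2.resize(a,None,fx=2.85,fy=2.3*0+2.3,interpolation=2))
a=cv2.imread('pics/top0.png')[150:380,160:440]; cv2.imwrite('pics/topz.png',cv2.resize(np.clip(a*1.6,0,255).astype('uint8'),None,fx=2.5,fy=2.5,interpolation=2))
a=cv2.imread('pics/scene0.png')[150:380,215:485]; cv2.imwrite('pics/scz.png',cv2.resize(np.clip(a*1.6,0,255).astype('uint8'),None,fx=2.5,fy=2.5,interpolation=2))
E
```

```text
(no output)
```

View pics/topz.png

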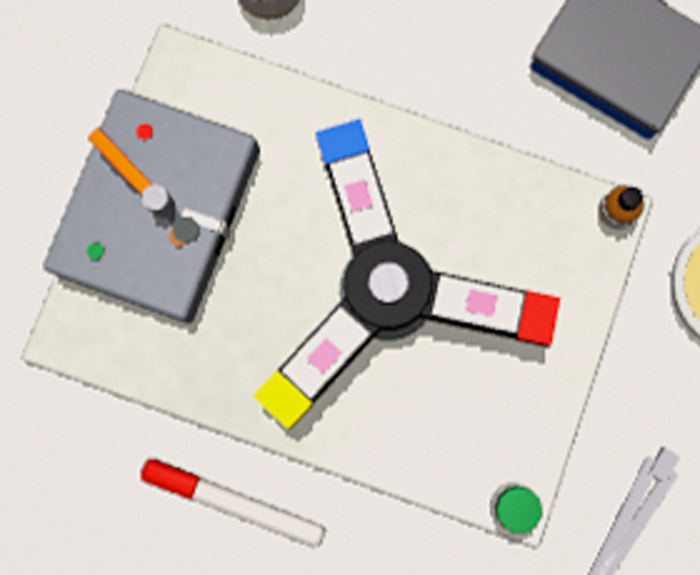

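View pics/scz.png

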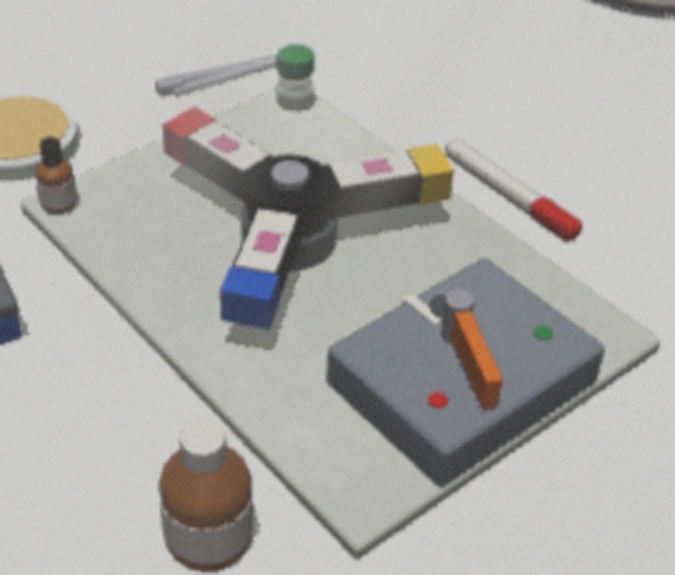

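```bash
python3 - <<'E'
from h import *
obs=[('top',(162,25),(215,-125,12)),('top',(652,198),(-150,-125,12)),('top',(538,547),(-150,125,12)),('top',(23,360),(215,125,12)),('top',(388,283),(0,0,70)),('top',(119,91),(215,-65,45)),('top',(259,140),(115,-65,45)),('top',(47,268),(215,65,45)),('top',(155,197),(155,0,75)),
('scene',(357,550),(215,-125,12)),('scene',(658,341),(215,125,12)),('scene',(25,204),(-150,-125,12)),('scene',(290,173),(0,0,70)),('scene',(485,259),(115,65,45)),('scene',(459,299),(155,0,75))]
off={'top':(160,150),'scene':(215,150)}
PX=[np.array(p)/2.5+off[c] for c,p,q in obs]
def W(v,q):
    c,s=np.cos(v[2]),np.sin(v[2]); q=np.array(q)/1000.
    return np.array([v[0]+c*q[0]-s*q[1],v[1]+s*q[0]+c*q[1],q[2]])
def f(v): return np.concatenate([proj(c,[W(v,q)])[0]-p for (c,_,q),p in zip(obs,PX)])
r=least_squares(f,[.547,-.063,1.266],loss='soft_l1');print(r.x);print(f(r.x).reshape(-1,2).round(1).tolist())
v=r.x
def inv(w):
    c,s=np.cos(v[2]),np.sin(v[2]);d=np.array(w[:2])-v[:2];return np.array([c*d[0]+s*d[1],-s*d[0]+c*d[1]])*1000
for n,c,p,z in [('blue','top',(339,127.5),.06),('blue','scene',(251,272-3),.06),('yel','top',(272,415),.06),('lever','top',(96,136),.072),('lever','scene',(489,375),.072)]:
    q=inv(ray(c,np.array(p)/2.5+off[c],z)); print(n,c,q,np.arctan2(q[1],q[0]),np.arctan2(q[1],q[0]-155))
for n,q in [('index',(108,0,60)),('pivot',(155,0,60)),('oil',None)]:
    if q: print(n,W(v,q))
for n,p,z in [('oil',(628,197),.067),('jar',(519,509),.057)]: print(n,ray('top',np.array(p)/2.5+off['top'],z),inv(ray('top',np.array(p)/2.5+off['top'],z)))
print(ray('top',(266,132),.085),manip.get_state()['clock'],manip.get_state()['orientation'])
E
```

```text
[ 0.54255116 -0.06294689  1.24107277]
[[-0.7, -1.5], [1.6, -0.2], [0.5, 1.5], [-1.6, -0.2], [0.3, -0.2], [-1.0, -2.4], [-0.4, -1.7], [-3.0, 0.1], [0.1, 0.1], [-0.3, -0.3], [2.1, -1.1], [-2.6, -2.3], [-0.1, -0.9], [-0.3, -2.6], [0.2, -0.6]]
blue top [ 65.09504748 -84.99492621] -0.9172156684514323 -2.3842604732701203
blue scene [ 50.82731362 -69.72395558] -0.940884818256604 -2.5517613879338925
yel top [ 40.03580842 101.09043651] 1.1937088083935203 2.420320553967152
lever top [205.37608412 -24.16927829] -0.11714421696040496 -0.4473385849548378
lever scene [205.09124638 -26.86187524] -0.1302339166766359 -0.4922322267697895
index [0.57751956 0.03923535 0.06      ]
pivot [0.59273729 0.08370355 0.06      ]
oil [ 0.60066729 -0.21420869  0.067     ] [-124.29667893 -103.9612961 ]
jar [ 0.40514131 -0.14594503  0.057     ] [-123.01795457  103.13458087]
[0.74974793 0.02011325 0.085     ] 0.7 [[-9.10291383e-01  4.13968100e-01  1.00370500e-04]
 [ 4.13968109e-01  9.10291379e-01  1.01053231e-04]
 [-4.95335869e-05  1.33538072e-04 -9.99999990e-01]]
```

Request:
send_rows(
  series=[
    [[0.8, -1.1, 0, 0, 0, 0.2, 0], [1.6, -2.2, 0, 0, 0, 0.4, 0], [2.5, -3.4, 0, 0, 0, 0.6, 0], [3.4, -4.6, 0, 0, 0, 0.8, 0], [4.3, -5.8, 0, 0, 0, 0.92, 0]],
  ],
)

```text
clock: 1.2
tool_pos: [0.3471, 0.3025, 0.2269]
orientation: [[-0.946, 0.323, 0.001], [0.323, 0.946, 0.0], [-0.0, 0.001, -1.0]]
force: [0.2, 0.3, -1.0]
width: 0.615
```

Request:
send_rows(
  series=[
    [[0.85, -1.15, 0, 0, 0, 0, 0], [1.7, -2.3, 0, 0, 0, 0, 0], [2.5, -3.5, 0, 0, 0, 0, 0], [3.4, -4.6, 0, 0, 0, 0, 0], [4.2, -5.8, 0, 0, 0, 0, 0]],
  ],
)

```text
clock: 1.7
tool_pos: [0.4742, 0.127, 0.2272]
orientation: [[-0.946, 0.323, 0.001], [0.323, 0.946, 0.001], [-0.001, 0.001, -1.0]]
force: [0.0, 1.5, 0.3]
width: 0.178
```

Request:
send_rows(
  series=[
    [[0.9, -1.25, 0, 0, 0, 0, 0], [1.8, -2.5, 0, 0, 0, 0, 0], [2.7, -3.75, 0, 0, 0, 0, 0], [3.6, -5.0, 0, 0, 0, 0, 0], [4.5, -6.2, 0, 0, 0, 0, 0]],
  ],
)

```text
clock: 2.2
tool_pos: [0.61, -0.0609, 0.2272]
orientation: [[-0.946, 0.324, 0.002], [0.324, 0.946, 0.001], [-0.001, 0.001, -1.0]]
force: [0.6, 0.3, -0.6]
width: 0.005
```

Request:
send_rows(
  series=[
    [[0.6, -0.9, 0, 0, 0, 0, 0], [0.9, -1.2, -0.5, 0, 0, 0, 0], [0.9, -1.2, -1.0, 0, 0, 0, 0], [0.9, -1.2, -1.5, 0, 0, 0, 0], [0.9, -1.2, -2.0, 0, 0, 0, 0]],
  ],
)

```text
clock: 2.7
tool_pos: [0.6364, -0.096, 0.1655]
orientation: [[-0.946, 0.323, -0.0], [0.323, 0.946, 0.002], [0.001, 0.001, -1.0]]
force: [0.3, 0.2, 0.2]
width: 0.004
```

```bash
cat >> h.py <<'E'
V=(.54255,-.06295,1.24107)
def inv(w):
    c,s=np.cos(V[2]),np.sin(V[2]);d=np.array(w[:2])-V[:2];return np.array([c*d[0]+s*d[1],-s*d[0]+c*d[1]])*1000
def W(x,y):
    c,s=np.cos(V[2]),np.sin(V[2]); return np.array([V[0]+(c*x-s*y)/1000,V[1]+(s*x+c*y)/1000])
def snap(n,f,box=None,s=1):
    im=manip.get_image(n)[:,:,::-1]
    if box: im=im[box[1]:box[3],box[0]:box[2]]
    cv2.imwrite(f,cv2.resize(np.clip(im*1.5,0,255).astype('uint8'),None,fx=s,fy=s,interpolation=2))
E
python3 - <<'E'
from h import *
s=manip.get_state();p=s['tool_pos'];print(p,inv(p),s['width'])
snap('top','pics/t1.png',(160,130,480,380),2.4)
snap('scene','pics/s1.png',(200,100,520,340),2.4)
E
```

```text
[ 0.63642225 -0.09596174  0.16551502] [ -0.83908527 -99.5041233 ] 0.004310691549098098
```

View pics/t1.png

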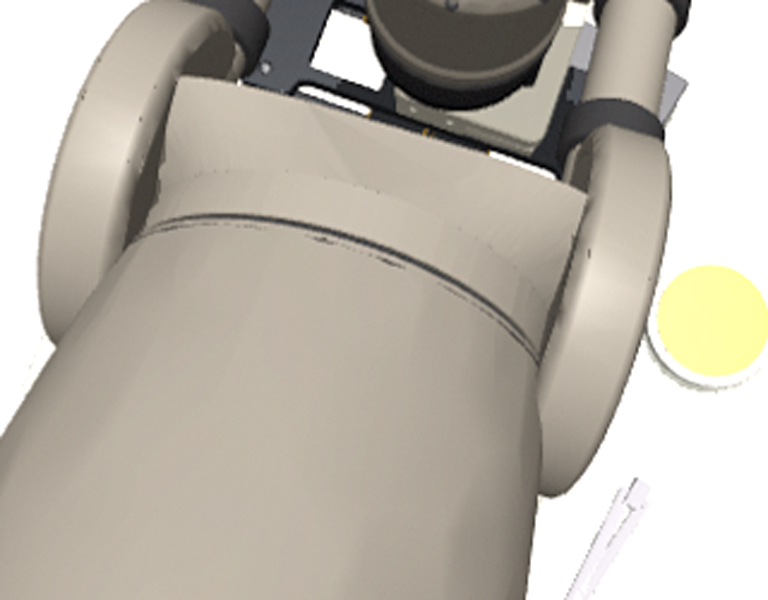

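View pics/s1.png

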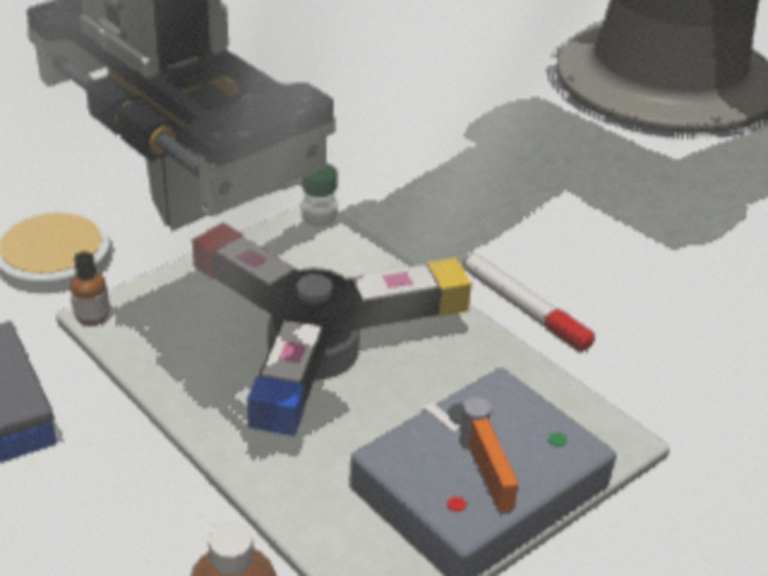

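Request:
send_rows(
  series=[
    [[0, 0, -0.9, 0, 0, 0, 0], [0, 0, -1.8, 0, 0, 0, 0], [0, 0, -2.7, 0, 0, 0, 0], [0, 0, -3.5, 0, 0, 0, 0], [0, 0, -4.1, 0, 0, 0, 0]],
  ],
)

```text
clock: 3.3
tool_pos: [0.6347, -0.0948, 0.0399]
orientation: [[-0.946, 0.323, -0.005], [0.323, 0.946, 0.003], [0.006, 0.001, -1.0]]
force: [-0.1, -1.1, -0.2]
width: -0.001
```

```bash
python3 - <<'E'
from h import *
s=manip.get_state();p=s['tool_pos'];print(p,inv(p),s['force'])
snap('scene','pics/s2.png',(200,100,520,340),2.4)
print((np.array(W(17,-81))-p[:2])/.03,(np.array(W(70,-24.5-5))-p[:2])/.03,(np.array(W(75,-24.5))-p[:2])/.03)
E
```

```text
[ 0.63472736 -0.09476229  0.03987599] [ -0.25302922 -97.51217091] [-0.11380746 -1.05164504 -0.20208973]
[-0.33454733  0.72233347] [-1.38672027  2.94966094] [-1.49044475  3.16131346]
```

View pics/s2.png

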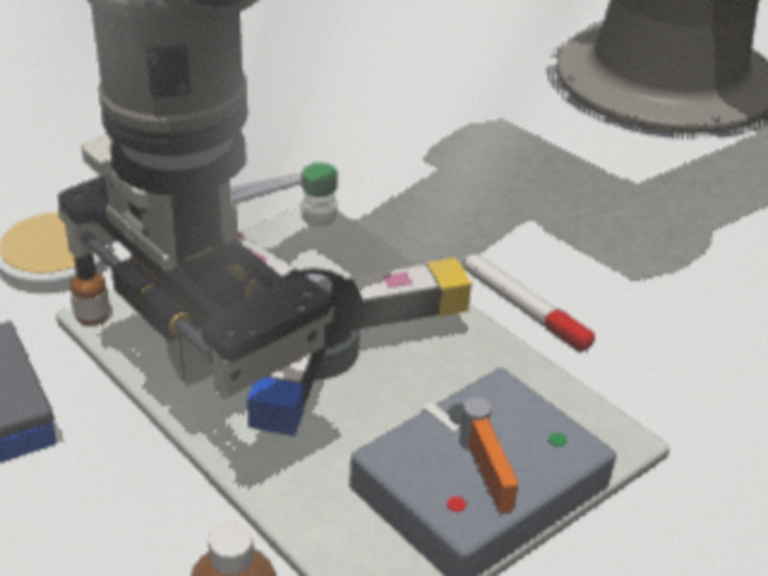

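Request:
send_rows(
  series=[
    [[-0.15, 0.32, 0, 0, 0, 0, 0], [-0.3, 0.63, 0, 0, 0, 0, 0], [-0.42, 0.9, 0, 0, 0, 0, 0], [-0.55, 1.15, 0, 0, 0, 0, 0], [-0.66, 1.4, 0, 0, 0, 0, 0]],
  ],
)

```text
clock: 3.85
tool_pos: [0.614, -0.0517, 0.0383]
orientation: [[-0.947, 0.323, -0.007], [0.322, 0.947, 0.004], [0.008, 0.001, -1.0]]
force: [1.7, -0.0, 1.2]
width: 0.002
```

Request:
send_rows(
  series=[
    [[-0.12, 0.25, 0.1, 0, 0, 0, 0], [-0.24, 0.5, 0.1, 0, 0, 0, 0], [-0.35, 0.75, 0.1, 0, 0, 0, 0], [-0.43, 0.93, 0.1, 0, 0, 0, 0], [-0.5, 1.05, 0.1, 0, 0, 0, 0]],
  ],
)

```text
clock: 4.35
tool_pos: [0.5986, -0.0196, 0.0412]
orientation: [[-0.947, 0.322, -0.007], [0.322, 0.947, 0.004], [0.008, 0.001, -1.0]]
force: [0.4, -0.9, 0.5]
width: 0.004
```

```bash
python3 - <<'E'
from h import *
s=manip.get_state();p=s['tool_pos'];print(p,inv(p),s['force'])
snap('scene','pics/s3.png',(200,100,520,340),2.4)
print((np.array(W(75,-24.5))-p[:2])/.03)
E
```

```text
[ 0.59859167 -0.01956546  0.04117629] [ 59.19286004 -38.97553579] [ 0.41624797 -0.91465264  0.45381606]
[-0.28592174  0.65475245]
```

View pics/s3.png

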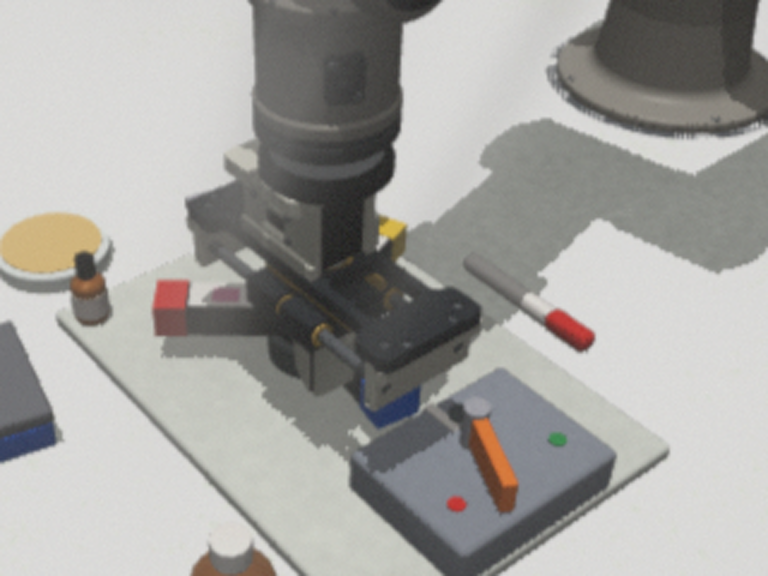

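Request:
send_rows(
  series=[
    [[-0.08, 0.18, 0, 0, 0, 0, 0], [-0.15, 0.33, 0, 0, 0, 0, 0], [-0.2, 0.45, 0, 0, 0, 0, 0], [-0.23, 0.54, 0, 0, 0, 0, 0], [-0.25, 0.6, 0, 0, 0, 0, 0]],
  ],
)

```text
clock: 4.9
tool_pos: [0.5908, -0.0009, 0.0411]
orientation: [[-0.947, 0.322, -0.008], [0.322, 0.947, 0.004], [0.009, 0.001, -1.0]]
force: [1.4, -1.5, 0.0]
width: 0.005
```

```bash
python3 - <<'E'
from h import *
s=manip.get_state();p=s['tool_pos'];print(p,inv(p),s['force'])
snap('scene','pics/s4.png',(200,100,520,340),2.4)
snap('wrist','pics/w4.png')
E
```

```text
[ 0.59080162 -0.00094383  0.04114593] [ 74.28906743 -25.57573996] [ 1.43181288 -1.47641973  0.01456554]
```

View pics/s4.png

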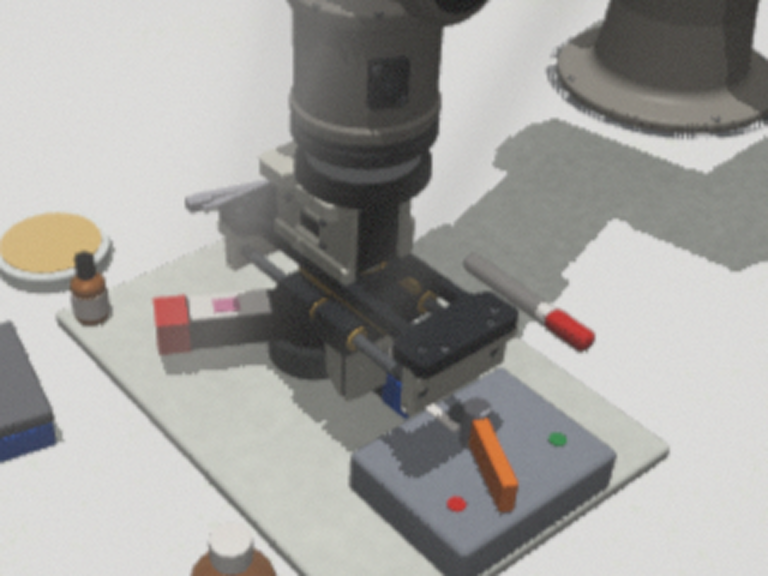

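View pics/w4.png

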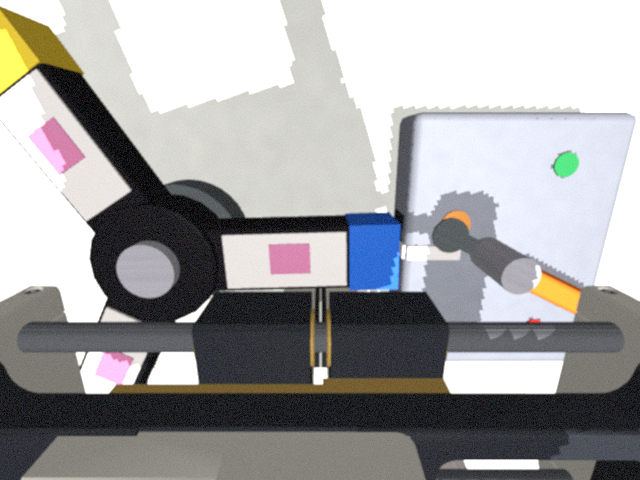

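```bash
python3 - <<'E'
from h import *
for n,p,z in [('tipmid',(399,255),.06),('in1',(222,234),.06),('in2',(230,289),.06),('o1',(346,230),.06),('o2',(348,289),.06),('line',(402,253),.045),('line2',(460,254),.045),('knob',(148,269),.07),('pin',(521,275),.075)]:
    print(n,inv(ray('wrist',p,z)))
a=cv2.imread('pics/w4.png')[180:320,60:520]; cv2.imwrite('pics/w4z.png',cv2.resize(a,None,fx=1.7,fy=1.7))
E
```

```text
tipmid [109.88243468   2.04145085]
in1 [32.66937655 11.47374235]
in2 [ 34.20172634 -14.53537414]
o1 [86.21458337 13.41062137]
o2 [ 87.83612757 -14.41726684]
line [115.101523    -2.28566337]
line2 [143.49581286  -2.73169823]
knob [ 3.90757236 -0.78001992]
pin [155.58689109  -0.9719436 ]
```

View pics/w4z.png

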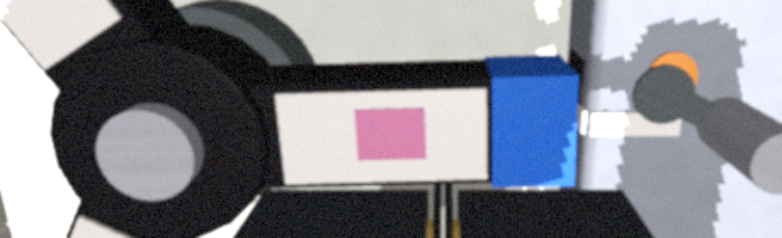

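Request:
send_rows(
  series=[
    [[0.1, -0.03, 0, 0, 0, 0, 0], [0.25, -0.08, 0, 0, 0, 0, 0], [0.42, -0.14, 0, 0, 0, 0, 0], [0.42, -0.14, 0.6, 0, 0, 0, 0], [0.42, -0.14, 1.4, 0, 0, 0, 0]],
  ],
)

```text
clock: 5.5
tool_pos: [0.6029, -0.0053, 0.0822]
orientation: [[-0.947, 0.322, -0.011], [0.322, 0.947, 0.005], [0.012, 0.001, -1.0]]
force: [1.4, 0.4, -0.7]
width: 0.002
```

Request:
send_rows(
  series=[
    [[0, 0, 0.8, 0, 0, 0.8, 0], [0, 0, 1.2, 0, 0, 1.7, 0], [0, 0, 1.4, 0, 0, 2.5, 0], [0, 0, 1.4, 0, 0, 3.33, 0], [0, 0, 1.4, 0, 0, 3.33, 0]],
  ],
)

```text
clock: 6.0
tool_pos: [0.6033, -0.0055, 0.1245]
orientation: [[-1.0, -0.021, -0.011], [-0.021, 1.0, 0.001], [0.011, 0.001, -1.0]]
force: [-0.5, -0.5, -0.7]
width: 0.004
```

```bash
python3 - <<'E'
from h import *
s=manip.get_state();p=s['tool_pos'];print(s['clock'],p,inv(p),s['force'])
snap('wrist','pics/w5.png');snap('scene','pics/s5.png',(200,100,520,340),2.4)
for q in [(173,-58),(179.6,-40.5),(206.3,16.6)]: print(q,W(*q),(W(*q)-p[:2])/.03)
E
```

```text
6.0 [ 0.60331875 -0.0054832   0.12449237] [ 74.04708013 -38.88835826] [-0.50563425 -0.47227936 -0.72149366]
(173, -58) [0.65344025 0.08195118] [1.67071665 2.91447927]
(179.6, -40.5) [0.63901993 0.09386187] [1.19003941 3.31150215]
(206.3, 16.6) [0.59364089 0.13761164] [-0.32259538  4.76982782]
```

View pics/w5.png

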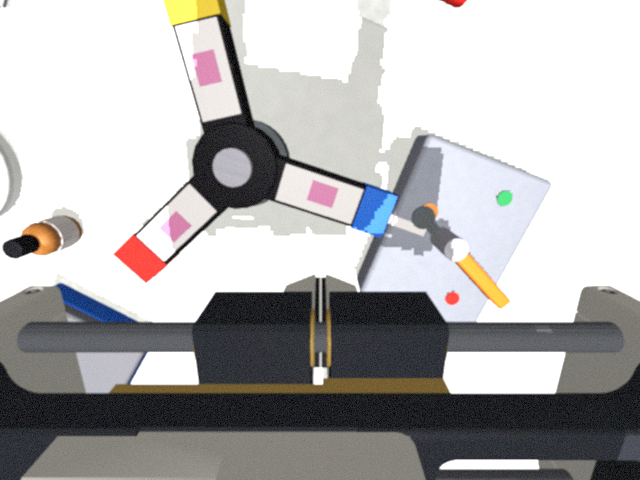

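View pics/s5.png

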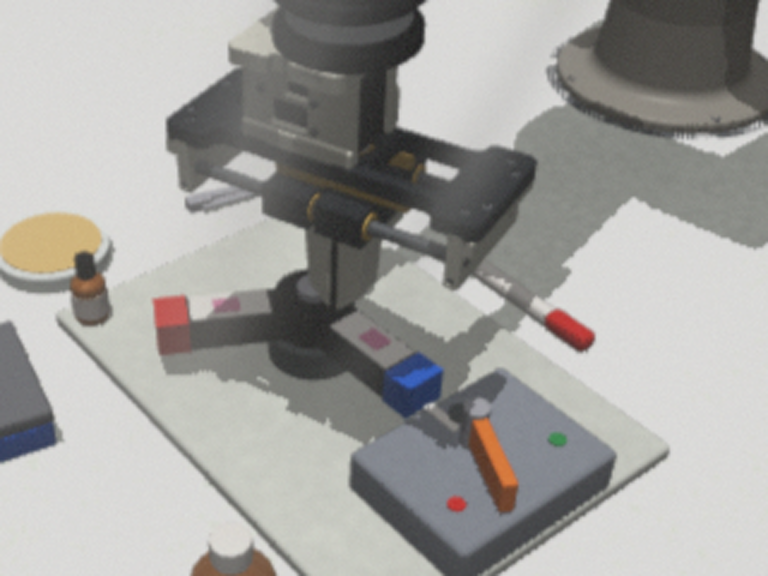

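```bash
python3 - <<'E'
from h import *
for n,p,z in [('tipmid',(390,215),.06),('line',(391,218),.045),('line2',(424,230),.045),('knob',(233,168),.07),('pin',(457,250),.075),('leverend',(503,302),.072)]:
    q=inv(ray('wrist',p,z));print(n,q,np.arctan2(q[1],q[0]-155))
a=cv2.imread('pics/w5.png')[140:320,200:520]; cv2.imwrite('pics/w5z.png',cv2.resize(a,None,fx=2.5,fy=2.5,interpolation=2))
E
```

```text
tipmid [110.11564645   2.89514413] 3.0771795838538254
line [115.89070449  -0.96633456] -3.116889115197807
line2 [142.34961235  -0.98460138] -3.063917530756258
knob [ 3.2871687  -1.65928663] -3.130656067274281
pin [156.46791702  -1.59414736] -0.826598769542211
leverend [205.43041455 -25.5313569 ] -0.46865024393424026
```

View pics/w5z.png

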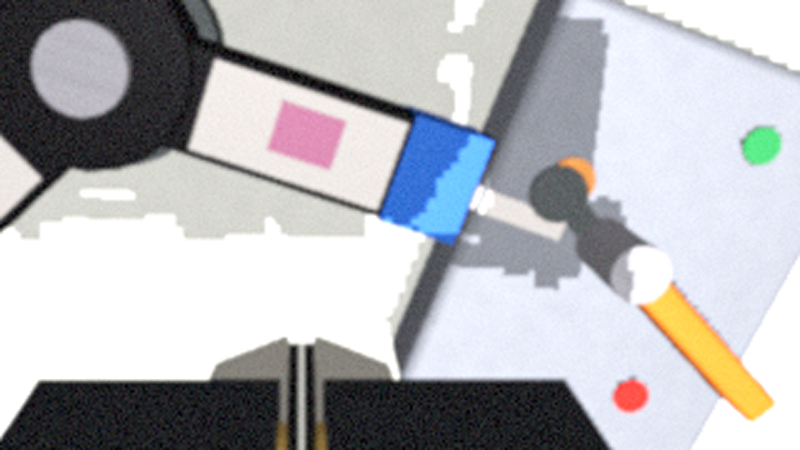

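```bash
python3 - <<'E'
from h import *
r=lambda p,z=.06: inv(ray('wrist',np.array(p)/2.5+(200,140),z))
for A,B in [((215,58),(413,118)),((188,150),(380,212)),((201.5,104),(475,192))]:
    a,b=r(A),r(B);print(a,b,np.arctan2(*(b-a)[::-1]))
E
```

```text
[32.74195693 11.45102773] [87.10610913 14.62945609] 0.05839903915288245
[ 33.54501158 -13.99554861] [ 88.33459694 -12.34768353] 0.030067182630450835
[33.13726382 -1.07515206] [110.61495672   1.74141843] 0.036337307071773337
```

Request:
send_rows(
  series=[
    [[0.55, 0.95, 0, 0, 0, 0, 0], [1.1, 1.9, 0, 0, 0, 0, 0], [1.5, 2.6, 0, 0, 0, 0, 0], [1.67, 2.9, 0, 0, 0, 0, 0], [1.67, 2.9, -0.6, 0, 0, 0, 0]],
  ],
)

```text
clock: 6.6
tool_pos: [0.655, 0.0828, 0.1078]
orientation: [[-1.0, -0.019, -0.007], [-0.019, 1.0, 0.001], [0.007, 0.001, -1.0]]
force: [0.8, -0.7, 0.0]
width: 0.003
```

```bash
python3 - <<'E'
from h import *
s=manip.get_state();p=s['tool_pos'];print(s['clock'],p,inv(p),s['force'])
snap('wrist','pics/w6.png')
E
```

```text
6.6 [0.65496335 0.08276715 0.10780128] [174.26516663 -59.17685825] [ 0.7539272  -0.68638553  0.00637195]
```

View pics/w6.png

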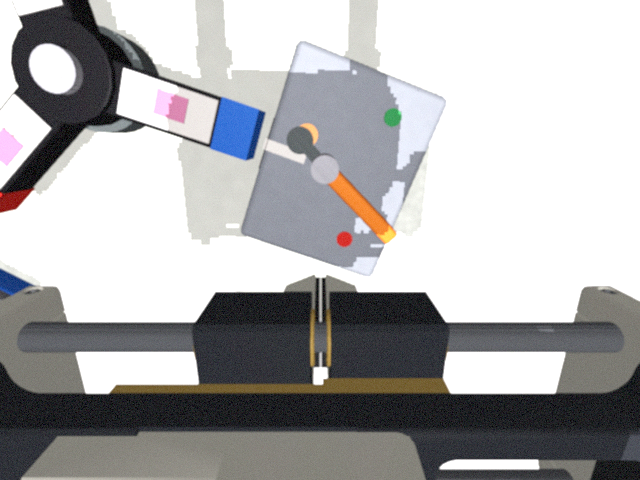

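Request:
send_rows(
  series=[
    [[0, 0, -0.5, 0, 0, 0, 0], [0, 0, -1.0, 0, 0, 0, 0], [0, 0, -1.4, 0, 0, 0, 0], [0, 0, -1.7, 0, 0, 0, 0], [0, 0, -1.75, 0, 0, 0, 0]],
  ],
)

```text
clock: 7.15
tool_pos: [0.6514, 0.0816, 0.0491]
orientation: [[-1.0, -0.017, -0.018], [-0.017, 1.0, 0.001], [0.018, 0.001, -1.0]]
force: [-0.2, -0.0, -1.1]
width: 0.005
```

Request:
send_rows(
  series=[
    [[-0.25, 0.2, 0, 0, 0, 0, 0], [-0.5, 0.38, 0, 0, 0, 0, 0], [-0.7, 0.55, 0, 0, 0, 0, 0], [-0.9, 0.75, 0, 0, 0, 0, 0], [-1.1, 0.95, 0, 0, 0, 0, 0]],
  ],
)

```text
clock: 7.65
tool_pos: [0.6181, 0.1106, 0.0496]
orientation: [[-1.0, -0.018, -0.017], [-0.018, 1.0, 0.0], [0.017, 0.001, -1.0]]
force: [1.0, -0.9, 0.6]
width: 0.001
```

```bash
python3 - <<'E'
from h import *
s=manip.get_state();p=s['tool_pos'];print(s['clock'],p,inv(p),s['force'])
snap('wrist','pics/w7.png')
print((W(206.3,16.6)-p[:2])/.03)
E
```

```text
7.65 [0.61805782 0.11063636 0.04962681] [188.68366403 -15.23578263] [ 1.03316091 -0.89007959  0.59631757]
[-0.8138977   0.89917606]
```

View pics/w7.png

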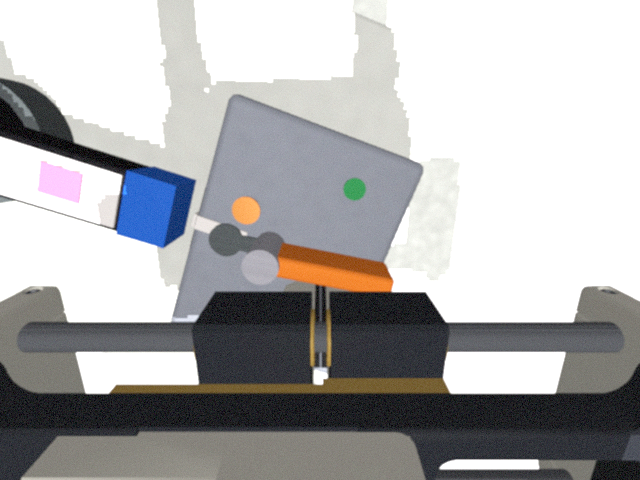

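Request:
send_rows(
  series=[
    [[-0.18, 0.2, 0.12, 0, 0, 0, 0], [-0.35, 0.4, 0.12, 0, 0, 0, 0], [-0.5, 0.57, 0.12, 0, 0, 0, 0], [-0.62, 0.7, 0.12, 0, 0, 0, 0], [-0.7, 0.78, 0.12, 0, 0, 0, 0]],
  ],
)

```text
clock: 8.2
tool_pos: [0.5957, 0.1356, 0.0531]
orientation: [[-1.0, -0.019, -0.018], [-0.019, 1.0, 0.001], [0.018, 0.001, -1.0]]
force: [4.0, -2.5, -0.2]
width: 0.004
```

```bash
python3 - <<'E'
from h import *
s=manip.get_state();p=s['tool_pos'];print(s['clock'],p,inv(p),s['force'])
snap('wrist','pics/w8.png')
print((W(206.3,16.6)-p[:2])/.03)
E
```

```text
8.2 [0.5957278  0.13558901 0.05305018] [205.06204108  13.97061119] [ 4.0002435  -2.54074825 -0.18559409]
[-0.06956383  0.06742085]
```

View pics/w8.png

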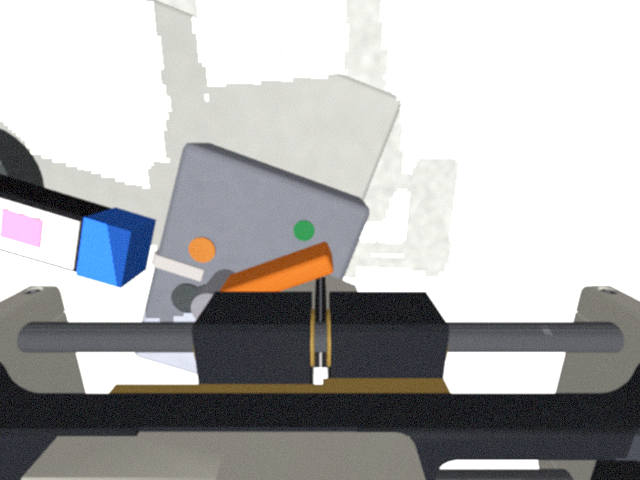

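Request:
send_rows(
  series=[
    [[-0.1, 0.08, 0, 0, 0, 0, 0], [-0.15, 0.13, 0, 0, 0, 0, 0], [-0.15, 0.13, 0, 0, 0, 0, 0]],
  ],
)

```text
clock: 8.55
tool_pos: [0.5939, 0.1394, 0.0538]
orientation: [[-1.0, -0.019, -0.012], [-0.019, 1.0, 0.001], [0.011, 0.001, -1.0]]
force: [7.5, -1.9, -2.0]
width: 0.006
```

```bash
python3 - <<'E'
from h import *
s=manip.get_state();p=s['tool_pos'];print(s['clock'],p,inv(p),s['force'])
snap('wrist','pics/w9.png');snap('scene','pics/s9.png',(200,100,520,340),2.4)
E
```

```text
8.55 [0.59385521 0.13935853 0.05384648] [208.0221816   16.96284024] [ 7.46681588 -1.92370473 -1.95722797]
```

View pics/w9.png

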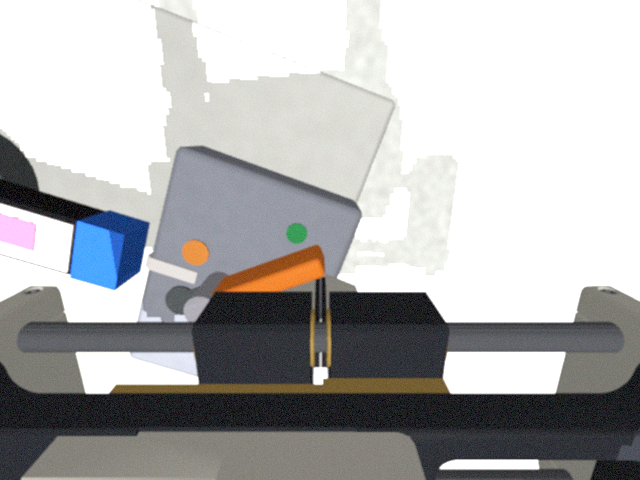

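View pics/s9.png

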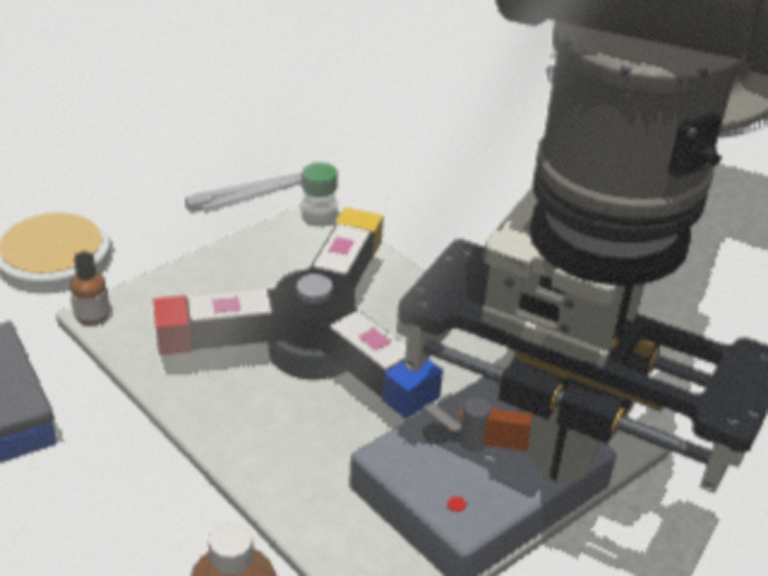

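Request:
send_rows(
  series=[
    [[0.2, -0.2, 0, 0, 0, 0, 0], [0.4, -0.4, 0, 0, 0, 0, 0], [0.6, -0.6, 0.2, 0, 0, 0, 0], [0.6, -0.6, 1.2, 0, 0, 0, 0], [0.6, -0.6, 2.4, 0, 0, 0, 0]],
  ],
)

```text
clock: 9.15
tool_pos: [0.611, 0.1205, 0.1252]
orientation: [[-1.0, -0.018, -0.016], [-0.018, 1.0, 0.001], [0.016, 0.001, -1.0]]
force: [1.2, 0.8, 0.2]
width: 0.002
```

```bash
python3 - <<'E'
from h import *
s=manip.get_state();p=s['tool_pos'];print(s['clock'],p,inv(p),s['force'])
snap('wrist','pics/w10.png')
E
```

```text
9.15 [0.61095614 0.12046222 0.12516422] [195.6808108   -5.33521021] [1.19905988 0.83239732 0.1839881 ]
```

View pics/w10.png

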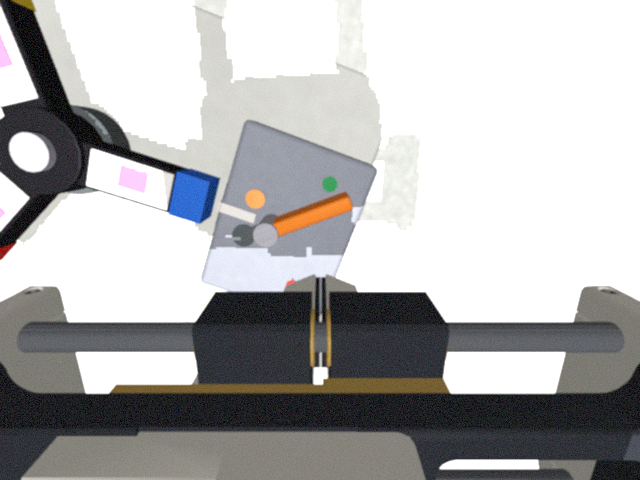

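Request:
send_rows(
  series=[
    [[0, 0, 1, 0, 0, 0, 0], [0, 0.3, 2, 0, 0, 0, 0], [-0.6, 1.3, 3, 0, 0, 0, 0], [-1.5, 2.3, 3.4, 0, 0, 0, 0], [-2.4, 3.3, 3.4, 0, 0, 0, 0]],
  ],
)

```text
clock: 9.7
tool_pos: [0.543, 0.2205, 0.2377]
orientation: [[-1.0, -0.017, 0.0], [-0.017, 1.0, 0.003], [-0.0, 0.003, -1.0]]
force: [0.8, 0.2, -0.7]
width: 0.008
```

Request:
send_rows(
  series=[
    [[-0.9, 1.2, 0, 0, 0, 0, 0], [-1.8, 2.4, 0, 0, 0, 0, 0], [-2.7, 3.6, 0, 0, 0, 0, 0], [-3.6, 4.8, 0, 0, 0, 0, 0], [-4.5, 6, 0, 0, 0, 0, 0]],
  ],
)

```text
clock: 10.2
tool_pos: [0.407, 0.4014, 0.2381]
orientation: [[-1.0, -0.016, 0.0], [-0.016, 1.0, 0.003], [-0.0, 0.003, -1.0]]
force: [0.3, -0.3, -0.7]
width: 0.002
```

Request:
send_rows(
  series=[
    [[-0.6, 1.0, 0, 0, 0, 0, 0], [-1.2, 2.0, 0, 0, 0, 0, 0], [-1.6, 2.7, 0, 0, 0, 0, 0], [-1.7, 2.9, 0, 0, 0, 0, 0], [-1.7, 2.9, 0, 0, 0, 0, 0]],
  ],
)

```text
clock: 10.7
tool_pos: [0.3558, 0.4886, 0.2379]
orientation: [[-1.0, -0.017, -0.0], [-0.017, 1.0, 0.002], [0.0, 0.002, -1.0]]
force: [0.1, 0.1, -0.0]
width: 0.005
```

```bash
python3 - <<'E'
from h import *
s=manip.get_state();p=s['tool_pos'];print(s['clock'],p,s['force'])
snap('top','pics/t11.png',(160,130,440,380),2.5);snap('scene','pics/s11.png',(200,100,520,340),2.4)
E
```

```text
10.7 [0.35579708 0.48860218 0.23793764] [ 0.05247146  0.09694425 -0.02544665]
```

View pics/t11.png

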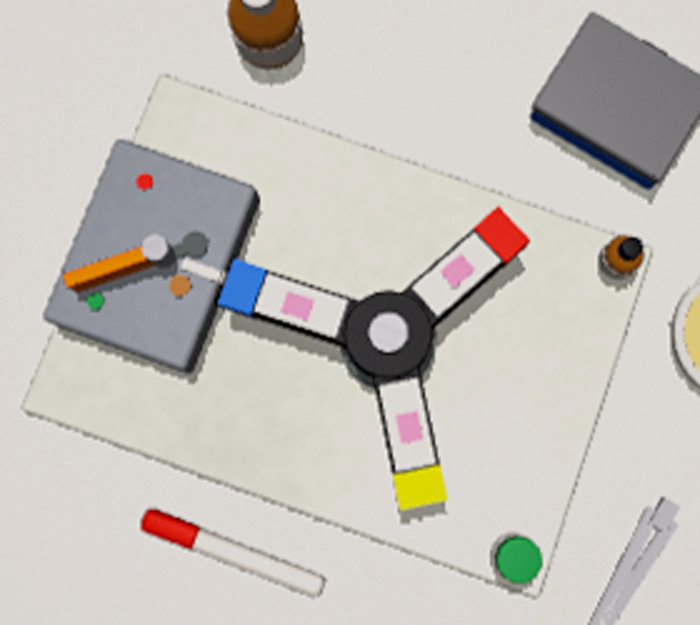

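View pics/s11.png

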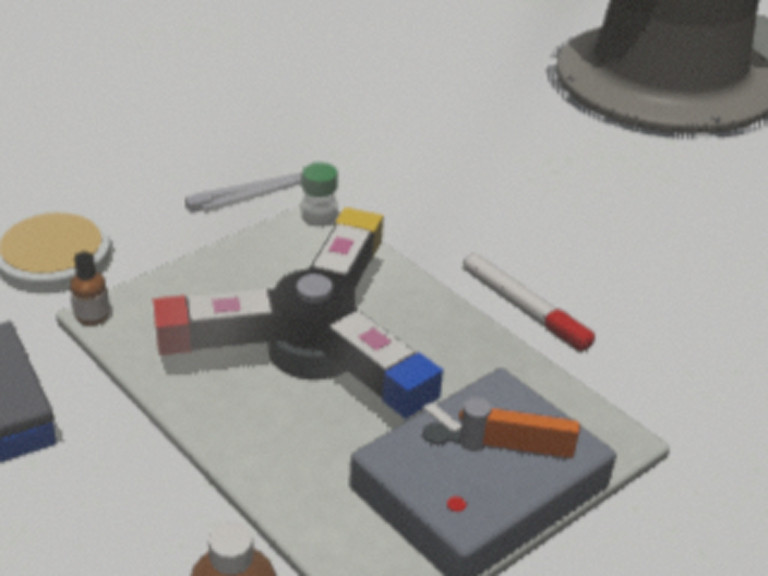

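```bash
python3 - <<'E'
from h import *
r=lambda p,z=.06: inv(ray('top',np.array(p)/2.5+(160,130),z))
rs=lambda p,z=.06: inv(ray('scene',np.array(p)/2.4+(200,100),z))
print('tip',r((228,283)),'yel',r((421,508)),'red',r((513,226)),'line',r((223,276),.045),r((183,262),.045),'hub',r((388,333),.07),'pin',r((155,247),.075))
for q in (r((68,281),.072),rs((580,424),.072)):print('lev',q,np.arctan2(q[1],q[0]-155))
a,b=r((147,255),.072),r((68,281),.072);print(np.arctan2(*(b-a)[::-1]))
print('scene tip',rs((425,377)),'line',rs((427,405),.045),'knob',rs((315,287),.07),'yel',rs((361,214)))
for n in ['top']:
  for p in [(345,302),(349,342),(265,272),(252,312)]: print(r(p))
E
```

```text
tip [107.08979795   3.909587  ] yel [-55.60771031  94.47432054] red [-51.1268208  -93.41059445] line [114.66690526  -0.95616449] [142.34919221  -0.6844924 ] hub [0.32372047 0.43773083] pin [ 1.55126632e+02 -8.65287900e-02]
lev [198.45060912  38.0666373 ] 0.719446922354694
lev [200.60163698  39.08696903] 0.7086243963772054
0.6787145863205415
scene tip [106.49161304   4.38808301] line [115.0749153   -0.30631565] knob [ 3.02993922 -1.63659016] yel [-54.56342085  87.73639202]
[ 33.14787514 -10.04128906]
[21.89640303 13.02835031]
[ 87.63401642 -10.74232122]
[86.11679778 16.06167218]
```

```bash
python3 - <<'E'
from cell import manip
print(manip.sign_off(), manip.get_state()['clock'])
E
```

```text
the job is handed in; nothing more can be done
the job is handed in; nothing more can be done
```

The job is handed in, and my last checks put both the wheel and the lever inside their limits. Sign-off reported no verdict, so I don't have the judge's result.

**Wheel:** With the gripper shut, I pushed the blue arm counter-clockwise by about 0.9 rad with the fingertips until it pointed at the white line. It is slightly past the line. The final top and scene pictures put the blue tip about 4 mm off the index mark. The yellow and red arms in the top view suggest nearer 1–3 mm, and the limit is 10 mm. I left it uncorrected.

**Lever:** I then pushed the orange lever over until the force rose to about 8 N at the stop. The final pictures show it at +0.68 to +0.72 rad in the carousel's frame. That is about 1.4 rad on the joint, against the 1.25 needed.

**Surroundings:** By eye, the bottles, box and tools in the final pictures stand where they did at the start. The wheel shows no sign of having lifted. The arm is clear of everything, the measured force is about zero, and the clock read about 10.8 s.

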